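Eject a tested module board from its test nest

ROBOT

A 7-joint arm with a two-finger parallel gripper is mounted at the origin on a cart in front of the work surface, level with it; the furniture and walls round the work are solid. World frame = base frame: x ahead of the robot, y to its left, z up, the work surface at z = 0. Lengths are in m, angles in degrees, forces in N, time in s.
With the tool pointing down it reaches from about 0.425 to 0.95 m from the base axis. Payload 4.7 kg.
Tool frame: the origin (TCP) lies on the centre line of the jaws, within the pads' length; the fingertips stand 8 mm ahead of it and the grasp point (between the pads) lies 11 mm behind it (env.tip_reach is the distance from the TCP to the fingertips, in m); z points along the fingers, y is the line along which they close (so a half turn about z gives the same grasp; the last joint's range is limited). The gripper opens to 87 mm and grips with 3 to 60 N. Pads are 19 mm wide; open, the fingers measure 117 mm over their backs; the gripper's body (75 mm by 190 mm) begins 51 mm behind the grasp point.
Start: joints at [-68.004, 26.849, -2.785, 87.806, 1.381, 65.374, -4.715], TCP at [0.271, 0.618, 0.231] pointing down, gripper open.
Joint ranges: [-148.3, 148.3], [-19.14, 114.17], [-79.39, 73.82], [5.75, 140.21], [-59.74, 239.74], [12.07, 113.84], [-152.46, 152.46]. Speed limits (degrees/s): [147.25, 147.25, 180, 180, 180, 180, 180].

INTERFACE

Orientations are given as a 3x3 rotation matrix whose columns are the frame's x, y, z axes.
In Python, from rig import env gives the robot as it stands.
- The arm moves only by the shell command python3 -m inch 'ROWS' [FORCE]. ROWS is JSON, a list of rows, each an object of numbers: "claw": the finger opening in mm, from 0 to 87; "tx", "ty", "tz": the shift along the tool's x, y, z in mm; "spin": the turn about the tool's z in degrees. In form: [{"claw": .., "tx": .., "ty": .., "tz": .., "spin": ..}, ...]. A call has 1 to 5 rows; each row is the pose to reach, as a shift and turn from the pose commanded when the call began, along the tool's axes at that moment; what a row does not reach only later rows make up. A row lasts 1/8 s, in which the tool goes at most 62.5 mm and 10.7 degrees, less where a joint would pass 70% of its speed; a pose out of reach is approached as far as the arm can. A call with a gripper value outside its range is refused whole. The fingers move at their own pace and stop on an object; FORCE is the grip in N (left out, the last holds). Time passes only in rows, so rows that repeat a pose let the fingers close. It gives the time, the measured TCP pose, the force, the opening and the grip force at its end, in the units of the state.
- env.observe(): the state, without advancing time (a new reading comes with each control period).
- env.get_image(name): name is "side" or "top"; returns a dict with "frame" (480x640x3 uint8, red, green, blue), "fovy" (degrees; the focal length in pixels is half the picture's height over the tangent of half this angle, whatever the lens; pixels are square), "cx", "cy" (the principal point, pixels), "R" (3x3) and "t" (3): a world point X has camera coordinates R X + t. Camera axes: x right, y down, z forward; pixel columns grow to the right and rows downward; lengths in m; the calibration is good to about 2 mm. A picture is of the moment at which its call begins. There is no depth.
- env.job_done(): hands the job in; it is judged then, once.
The state is a dict: "time": time; "qpos": joint angles; "qd": joint speeds; "joint_torque": joint torques, N m; "position": TCP position; "orientation": TCP orientation; "wrist_force": force on the tool from outside, world axes, zero at the start; "moment": the same for the moment, N m; "finger_gap": finger opening in m; "gripper_force": force on a finger pad.
Only numpy, scipy, OpenCV 4.12 (cv2) and the standard library are available. Lean on these libraries where they do the work, as an engineer would, in place of code of your own. Each camera call takes 0.05 s, during which the arm holds its last target. There are 200 camera calls.

TASK

The dark red module board in the test nest has been tested. Lift the dust cover off the nest by its knob and set it upright on the bench, push the nest's ejector slide by its orange tab until you feel it reach its stop (do not force it), then let it spring back. Draw the board out and lay it flat in the steel pan, component side up, beside the board already there, and leave everything else where it stands.

Things in the scene. Friction and masses are not known exactly. Their poses are not given: they have to be found in the camera images.
- nest: Aluminium test nest, fixed, on a 222 x 96 x 12 mm steel base. Origin: on the bench under the middle of the board pocket; x: the way the board comes out, z up. Pocket block x -50..50, y -36..36, floor z 34, side walls to z 50 mm, front open. Lips over the board's long edges and side spring clips hold the board: it can only slide along +x. Ejector rod behind it along x at z 41 mm.
- tab_middle (a point): Fixed point on the nest, 143 mm behind its origin, 65 mm up. The orange upright ejector tab (32 mm wide, 6 thick, z 30..85 mm) is clamped anywhere along the rod: its rear face rests up to 15 mm before or behind this point, unreported: feel for it. Push that face towards the nest's +x at z above 50 mm (the rod end sticks out behind below z 45).
- ejector (a joint): travel of the ejector slide, m: 0 at rest, grows as it is pushed towards the nest's +x, hard stop at 0.040; a spring brings it back. Its pusher moves the board along. Spring and clips take about 3 to 9 N; at the stop the force rises steeply.
- cover: White loose dust cover, 112 x 83 x 18 mm, black knob on top; closes the pocket and its front. Origin: centre of the underside of its skirts (36 mm above the bench while on the nest). Plate top at z 18; knob on the z axis, 20 mm in diameter, z 23..44, with a 24 mm head to z 52. The skirts hang 14 mm over the nest's walls: lift it at least 25 mm straight up.
- board: Dark red module board, 92 (x) x 49 (y) x 5 mm, parts in the middle of its top to 12 mm; grip across the long edges. Origin: centre of the underside. In the nest, under the cover, its x lies along the nest's x, wholly in the pocket; full ejector travel leaves about 35 to 40 mm of it out of the front, still held by the clips.
- pan: Stainless steel sheet pan, 335 (x) x 210 (y) x 26 mm, fixed; origin under its centre, floor 2 mm above the bench, flat floor 300 x 176 mm.
- done_board: Grey module board of the same size that already lies flat in one half of the pan; bystander. Origin: centre of the underside.
- flux_bottle: Small white bottle with a pointed red tip, 25 mm wide, 100 mm tall; bystander. Origin: centre of the underside.
- dropper: White bottle with a blue cap, 40 mm wide, 105 mm tall; bystander. Origin: centre of the underside.
- red_clip: Small red plastic clip, 16 x 32 x 15 mm; bystander. Origin: centre of the underside.
Mind the look-alikes: they are no part of the job. Leave any purple look-alike of the cover alone.

How it is judged:
By the outcome, as a careful person would: the job done as asked, in the order asked, and still so for the second after the job is handed in, with the robot touching nothing.
It also fails if it takes over 59 s, if anything falls off the work surface, if the arm or the gripper's body presses on something with over 40 N, if the wrist force passes 120 N, or if a joint passes its speed limit or range.

## Working session

There is one attempt and no reset: what is moved stays moved. The work goes in short steps, Python scripts to look and compute and a shell command to move; the robot and the scene stay as the last step left them, time stands still between calls to the robot, and variables do not carry over. Pictures are saved under pics/ and viewed, at most 10 in all, crops included, and the job is handed in when it is done.

```bash
ls; mkdir -p pics
python3 - <<'E'
from rig import env
import cv2,numpy as np
for n in("side","top"):
    g=env.get_image(n);cv2.imwrite(f"pics/{n}0.png",g["frame"][:,:,::-1]);print(n,g["fovy"],g["cx"],g["cy"],np.round(g["R"],3).tolist(),np.round(g["t"],3))
s=env.observe();print(s["time"],s["position"],np.round(s["orientation"],3).tolist(),s["finger_gap"],env.tip_reach)
E
```

```text
pics
side 53.14575250564923 321.23159457995683 231.60448103679215 [[-0.971, -0.238, 0.004], [-0.102, 0.403, -0.91], [0.215, -0.884, -0.416]] [0.58  0.089 0.882]
top 49.97094096915891 324.19918539503306 235.99211358160258 [[-0.015, -1.0, 0.001], [-0.985, 0.015, -0.174], [0.174, -0.004, -0.985]] [0.071 0.567 0.916]
0.1 [0.27056689 0.61782808 0.22960422] [[-0.916, 0.401, -0.001], [0.401, 0.916, -0.002], [-0.0, -0.002, -1.0]] 0.08681816509663674 0.008
```

View pics/top0.png

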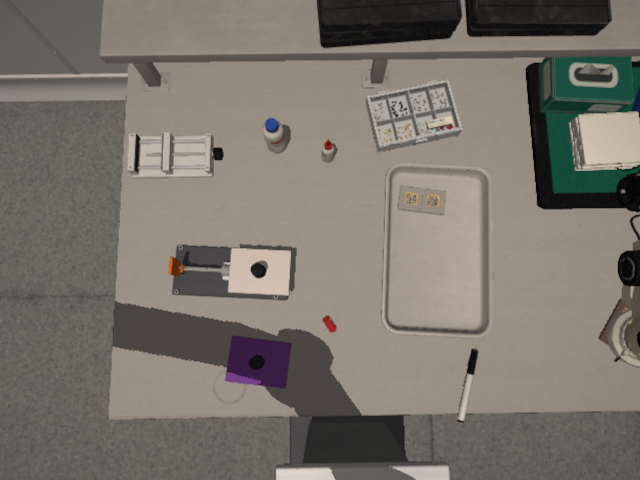

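View pics/side0.png

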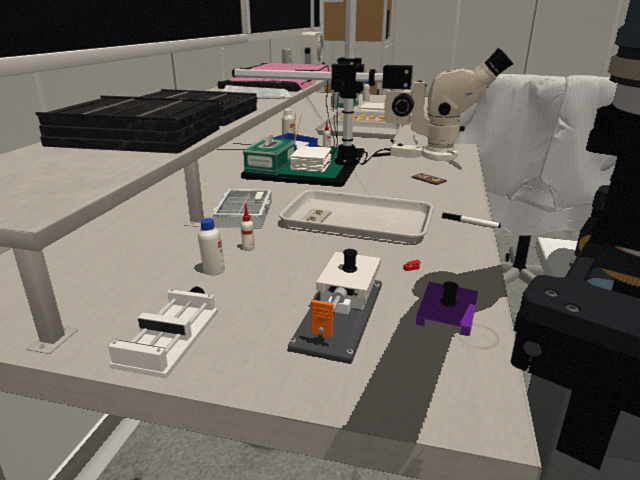

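Top view: the white cover with a black knob at (258,270) sits on the nest, with the orange tab at (176,267) behind it. The purple cover at (258,362) is the look-alike, because the task asks for the white one on the nest. The pan is at (437,250) with the grey board at (422,200), so the free half is the one with the lower part of the image. Side view: knob (349,260), tab (322,318).

```bash
cat > h.py <<'E'
from rig import env
import cv2,numpy as np
def grab(n,save=None):
    g=env.get_image(n)
    if save: cv2.imwrite(f"pics/{save}.png",g["frame"][:,:,::-1])
    return g
def ray(g,uv):
    f=240/np.tan(np.radians(g["fovy"]/2));R=np.array(g["R"]);t=np.array(g["t"])
    return -R.T@t, R.T@np.array([(uv[0]-g["cx"])/f,(uv[1]-g["cy"])/f,1])
def onz(g,uv,z):
    c,d=ray(g,uv);return c+d*(z-c[2])/d[2]
def two(g1,u1,g2,u2):
    c,d=ray(g1,u1);e,k=ray(g2,u2)
    a,*_=np.linalg.lstsq(np.c_[d,-k],e-c,rcond=None);p=c+a[0]*d;q=e+a[1]*k
    return (p+q)/2,np.linalg.norm(p-q)
def blob(g,box,fn,k=0):
    """largest blob in box x0,y0,x1,y1 with fn(h,s,v,img)"""
    x0,y0,x1,y1=box;im=g["frame"][y0:y1,x0:x1];h,s,v=cv2.split(cv2.cvtColor(im,cv2.COLOR_RGB2HSV))
    m=fn(h.astype(int),s.astype(int),v.astype(int)).astype(np.uint8)
    if k:m=cv2.morphologyEx(m,cv2.MORPH_CLOSE,np.ones((k,k)))
    c=max(cv2.findContours(m,0,2)[0],key=cv2.contourArea)+np.array([x0,y0]);return c
def rect(g,c,z):
    P=np.array([onz(g,p[0],z)[:2] for p in c],np.float32)
    r=cv2.minAreaRect(P*1000);return np.round(r[0],1),np.round(r[1],1),round(r[2],1)
E
cat > m1.py <<'E'
from h import *
T=grab("top");S=grab("side")
def show(n,r):print(n,*r)
c=blob(T,(220,240,300,305),lambda h,s,v:(v>170)&(s<60),9);show("cover z54",rect(T,c,.054))
c=blob(T,(165,235,305,305),lambda h,s,v:(v<110),5);show("base",rect(T,c,.012),) 
c=blob(T,(245,258,275,282),lambda h,s,v:v<60);k,_=cv2.minEnclosingCircle(c);print("knob top",k,onz(T,k,.088))
c2=blob(S,(335,245,365,275),lambda h,s,v:v<60);x,y,w,hh=cv2.boundingRect(c2);print("knob side",x,y,w,hh,two(T,k,S,(x+w/2,y+2)))
c=blob(T,(160,250,190,285),lambda h,s,v:(s>150)&(h<20));print("tab",cv2.boundingRect(c),[onz(T,p,.085)for p in [(cv2.boundingRect(c)[0],267)]],rect(T,c,.085))
c=blob(S,(300,290,345,345),lambda h,s,v:(s>150)&(h<20));x,y,w,hh=cv2.boundingRect(c);print("tab side",x,y,w,hh)
c=blob(T,(395,180,450,220),lambda h,s,v:v<150,3);show("grey",rect(T,c,.007))
c=blob(T,(375,155,500,345),lambda h,s,v:(v>185),5);show("pan",rect(T,c,.026))
a=T["frame"][225:315,160:310];b=S["frame"][235:365,280:400]
a=cv2.resize(a,None,fx=3.2,fy=3.2,interpolation=2);b=cv2.resize(b,None,fx=2.5,fy=2.5,interpolation=2)
o=np.zeros((330,800,3),np.uint8);o[:288,:480]=a[:288,:480];o[:325,490:790]=b[:325,:300];cv2.imwrite("pics/c1.png",o[:,:,::-1])
E
python3 m1.py
```

```text
cover z54 [504.2 191. ] [127.1  81.5] 86.3
base [507.4 243.7] [227.1  96. ] 86.4
knob top (257.82940673828125, 269.88824462890625) [0.50183822 0.18143165 0.088     ]
knob side 342 249 15 23 (array([0.50344631, 0.1818617 , 0.08594724]), np.float64(0.0027563005285031125))
tab (169, 257, 15, 20) [array([0.50973044, 0.34043857, 0.085     ])] (array([510.7, 328. ]), array([34.8, 25. ]), 1.9)
tab side 311 300 23 37
grey [ 645.6 -131.6] [93.8 51.9] 81.8
pan [ 643.  -157.9] [23.8 10.3] 31.9
```

View pics/c1.png

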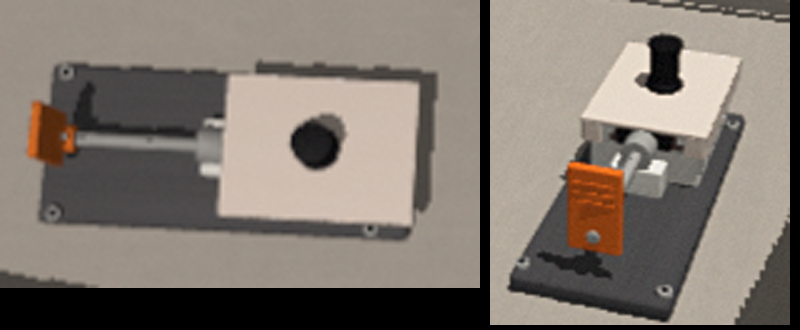

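The crop shows the white cover on the nest, with its black knob, and the orange tab behind it. This fits the description, so it is the target, not the purple one. The knob is at about (0.5025, 0.1815) with its top at z ≈ 0.087, which agrees with the stated 0.088. Nest +x points at about -93.4°.

```bash
cat >> h.py <<'E'
def togo(x,y,z,yang=None):
    """tool-frame shift (mm) and spin to TCP target; yang = world angle of tool y"""
    s=env.observe();R=np.array(s["orientation"]);p=np.array(s["position"])
    d=1000*R.T@(np.array([x,y,z])-p);a=np.degrees(np.arctan2(R[1,1],R[0,1]))
    sp=0 if yang is None else (a-yang+90)%180-90
    print("t",round(s["time"],2),"pos",np.round(p,4),"yang",round(a,1),"GO",np.round(d,1),"spin",round(sp,1),"F",np.round(s["wrist_force"],1),"gap",round(s["finger_gap"],4))
E
python3 -m inch '[{"claw":87,"tx":-388,"ty":-307,"tz":0,"spin":70},{"claw":60,"tx":-388,"ty":-307,"tz":0,"spin":70},{"claw":60,"tx":-388,"ty":-307,"tz":0,"spin":70},{"claw":60,"tx":-388,"ty":-307,"tz":0,"spin":70},{"claw":60,"tx":-388,"ty":-307,"tz":0,"spin":70}]' 20
python3 - <<'E'
from h import *
togo(.5025,.1815,.068,-3.4)
T=grab("top")
print("place",onz(T,(165,335),0))
# pan: outer rim corners by image
for p in[(383,250),(491,250),(437,166),(437,334)]:print(p,np.round(onz(T,p,.026),4))
g=cv2.cvtColor(T["frame"],cv2.COLOR_RGB2GRAY)
print(g[250,376:500].tolist());print(g[158:342,437].tolist())
E
```

```text
time: 0.82
position: [0.4181, 0.3405, 0.2307]
orientation: [[-0.213, 0.977, 0.0], [0.977, 0.213, 0.0], [0.0, 0.0, -1.0]]
wrist_force: [0.5, -0.3, -0.4]
finger_gap: 0.0618
gripper_force: 0.0
t 0.82 pos [0.4181 0.3405 0.2307] yang 12.3 GO [-173.3   48.6  162.6] spin 15.7 F [ 0.5 -0.3 -0.4] gap 0.0618
place [0.38962973 0.3686654  0.        ]
(383, 250) [ 0.5434 -0.0498  0.026 ]
(491, 250) [ 0.5403 -0.2565  0.026 ]
(437, 166) [ 0.709  -0.1621  0.026 ]
(437, 334) [ 0.3841 -0.1447  0.026 ]
[155, 156, 156, 155, 155, 154, 139, 117, 174, 172, 151, 121, 92, 120, 150, 162, 166, 165, 165, 164, 164, 166, 169, 167, 168, 168, 168, 167, 166, 166, 165, 167, 167, 167, 168, 168, 169, 169, 168, 169, 169, 170, 170, 170, 169, 168, 168, 169, 170, 171, 172, 173, 172, 172, 173, 175, 174, 174, 174, 173, 175, 175, 175, 174, 175, 174, 174, 173, 175, 175, 174, 174, 174, 174, 175, 175, 176, 176, 174, 176, 176, 177, 178, 179, 177, 178, 178, 176, 178, 177, 178, 180, 181, 179, 180, 180, 182, 181, 181, 181, 179, 180, 179, 174, 160, 149, 133, 121, 118, 112, 108, 111, 130, 151, 164, 164, 160, 156, 156, 156, 156, 155, 1
[... 226 characters left out ...]
47, 138, 154, 171, 167, 166, 160, 149, 149, 149, 149, 147, 132, 145, 169, 176, 176, 175, 176, 174, 174, 175, 175, 175, 175, 176, 173, 172, 175, 175, 174, 173, 175, 175, 174, 173, 175, 175, 176, 176, 176, 175, 174, 173, 174, 173, 172, 171, 173, 175, 175, 175, 174, 172, 172, 173, 173, 172, 174, 173, 172, 173, 173, 171, 170, 171, 171, 171, 170, 169, 168, 167, 169, 168, 171, 172, 175, 175, 174, 173, 172, 172, 171, 173, 173, 173, 175, 176, 175, 176, 176, 178, 175, 173, 174, 174, 174, 174, 173, 172, 174, 172, 173, 171, 172, 171, 171, 170, 171, 172, 172, 173, 172, 172, 173, 174, 173, 173, 173, 172, 172, 171, 170, 166, 165, 157, 140, 110, 79, 74, 89, 122, 155, 175, 168, 157, 157, 158, 158, 158, 158]
```

```bash
python3 -m inch '[{"claw":60,"tx":-173,"ty":49,"tz":60,"spin":16},{"claw":60,"tx":-173,"ty":49,"tz":100,"spin":16},{"claw":60,"tx":-173,"ty":49,"tz":100,"spin":16},{"claw":60,"tx":-173,"ty":49,"tz":100,"spin":16},{"claw":60,"tx":-173,"ty":49,"tz":100,"spin":16}]'
python3 - <<'E'
from h import *
togo(.5025,.1815,.068,-3.4)
S=grab("side");T=grab("top")
a=S["frame"][140:360,240:480];b=T["frame"][190:330,180:340]
o=np.zeros((440,800,3),np.uint8);o[:,:480]=cv2.resize(a,(480,440));o[:280,480:]=cv2.resize(b,(320,280));cv2.imwrite("pics/c2.png",o[:,:,::-1])
E
```

```text
time: 1.5
position: [0.503, 0.1828, 0.1296]
orientation: [[0.061, 0.998, -0.002], [0.998, -0.061, -0.001], [-0.001, -0.002, -1.0]]
wrist_force: [-0.3, 0.1, -0.7]
finger_gap: 0.0603
gripper_force: 0.0
t 1.5 pos [0.503  0.1828 0.1296] yang -3.5 GO [-1.2 -0.3 61.6] spin -0.1 F [-0.3  0.1 -0.7] gap 0.0603
```

View pics/c2.png

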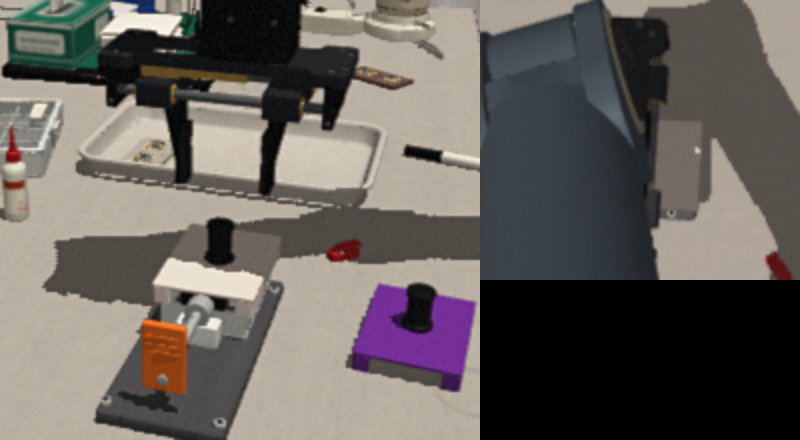

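The open fingers (crop x 183 and 267) straddle the white cover's knob (221). Next I descend, grip and lift.

```bash
python3 -m inch '[{"claw":60,"tx":-1,"ty":0,"tz":30,"spin":0},{"claw":60,"tx":-1,"ty":0,"tz":61,"spin":0},{"claw":60,"tx":-1,"ty":0,"tz":61,"spin":0},{"claw":15,"tx":-1,"ty":0,"tz":61,"spin":0},{"claw":15,"tx":-1,"ty":0,"tz":61,"spin":0}]' 25
python3 -m inch '[{"claw":15,"tx":0,"ty":0,"tz":0,"spin":0},{"claw":15,"tx":0,"ty":0,"tz":0,"spin":0},{"claw":15,"tx":0,"ty":0,"tz":-5,"spin":0},{"claw":15,"tx":0,"ty":0,"tz":-15,"spin":0}]'
```

```text
time: 2.22
position: [0.5039, 0.1842, 0.071]
orientation: [[0.058, 0.998, 0.003], [0.998, -0.058, 0.002], [0.002, 0.002, -1.0]]
wrist_force: [-0.2, 1.3, 0.3]
finger_gap: 0.0473
gripper_force: 0.0
time: 2.72
position: [0.5026, 0.1831, 0.0846]
orientation: [[0.059, 0.998, -0.001], [0.998, -0.059, -0.001], [-0.001, -0.001, -1.0]]
wrist_force: [-0.4, 0.1, -1.4]
finger_gap: 0.0213
gripper_force: 25.0
```

```bash
python3 -m inch '[{"claw":15,"tx":0,"ty":0,"tz":-20,"spin":0},{"claw":15,"tx":0,"ty":0,"tz":-40,"spin":0},{"claw":15,"tx":0,"ty":0,"tz":-60,"spin":0},{"claw":15,"tx":0,"ty":0,"tz":-80,"spin":0},{"claw":15,"tx":0,"ty":0,"tz":-80,"spin":0}]'
python3 - <<'E'
from h import *
togo(.39,.3687,.16,-3.4);S=grab("side");cv2.imwrite("pics/c3.png",cv2.resize(S["frame"][60:360,200:500],(600,600))[:,:,::-1])
E
```

```text
time: 3.35
position: [0.5041, 0.1837, 0.1663]
orientation: [[0.059, 0.998, 0.003], [0.998, -0.059, 0.002], [0.002, 0.003, -1.0]]
wrist_force: [0.3, -0.1, -2.2]
finger_gap: 0.0219
gripper_force: 25.0
t 3.35 pos [0.5041 0.1837 0.1663] yang -3.4 GO [ 178.  -124.8    6.3] spin 0.0 F [ 0.3 -0.1 -2.2] gap 0.0219
```

View pics/c3.png

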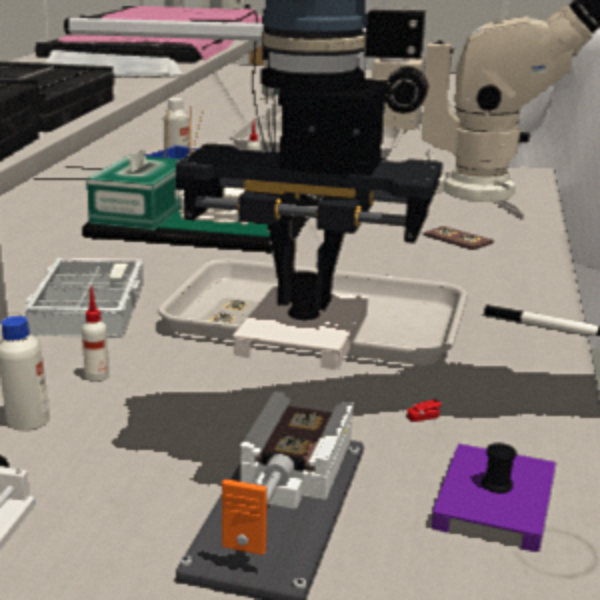

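The cover hangs level in the gripper (crop (300,330)) and the dark red board shows in the nest (295,440). I'll carry the cover to the free bench at (0.39, 0.369).

```bash
python3 -m inch '[{"claw":15,"tx":35,"ty":-25,"tz":0,"spin":0},{"claw":15,"tx":80,"ty":-56,"tz":0,"spin":0},{"claw":15,"tx":125,"ty":-88,"tz":0,"spin":0},{"claw":15,"tx":162,"ty":-114,"tz":0,"spin":0},{"claw":15,"tx":178,"ty":-125,"tz":20,"spin":0}]'
python3 -m inch '[{"claw":15,"tx":0,"ty":0,"tz":40,"spin":0},{"claw":15,"tx":0,"ty":0,"tz":75,"spin":0},{"claw":15,"tx":0,"ty":0,"tz":95,"spin":0},{"claw":15,"tx":0,"ty":0,"tz":100,"spin":0},{"claw":15,"tx":0,"ty":0,"tz":100,"spin":0}]'
python3 -c "
from h import *
togo(.39,.3687,.0335,-3.4)"
```

```text
time: 4.03
position: [0.3868, 0.3717, 0.1444]
orientation: [[0.054, 0.999, 0.0], [0.999, -0.054, 0.002], [0.002, 0.0, -1.0]]
wrist_force: [1.4, -0.8, -1.5]
finger_gap: 0.0212
gripper_force: 25.0
time: 4.65
position: [0.3887, 0.3682, 0.0443]
orientation: [[0.059, 0.998, -0.0], [0.998, -0.059, -0.001], [-0.001, -0.0, -1.0]]
wrist_force: [0.3, 0.3, -2.0]
finger_gap: 0.0215
gripper_force: 25.0
t 4.65 pos [0.3887 0.3682 0.0443] yang -3.4 GO [ 0.6  1.3 10.8] spin 0.0 F [ 0.3  0.3 -2. ] gap 0.0215
```

```bash
python3 -m inch '[{"claw":15,"tx":0,"ty":0,"tz":4,"spin":0},{"claw":15,"tx":0,"ty":0,"tz":7,"spin":0},{"claw":15,"tx":0,"ty":0,"tz":7,"spin":0},{"claw":15,"tx":0,"ty":0,"tz":9,"spin":0},{"claw":15,"tx":0,"ty":0,"tz":9,"spin":0}]'
python3 -m inch '[{"claw":15,"tx":0,"ty":0,"tz":1,"spin":0},{"claw":15,"tx":0,"ty":0,"tz":2,"spin":0},{"claw":15,"tx":0,"ty":0,"tz":2,"spin":0}]'
```

```text
time: 5.28
position: [0.3888, 0.3685, 0.0356]
orientation: [[0.059, 0.998, 0.0], [0.998, -0.059, 0.0], [0.0, 0.0, -1.0]]
wrist_force: [-0.0, 0.5, -0.8]
finger_gap: 0.0212
gripper_force: 25.0
time: 5.65
position: [0.3888, 0.3685, 0.0353]
orientation: [[0.059, 0.998, -0.0], [0.998, -0.059, 0.001], [0.001, -0.0, -1.0]]
wrist_force: [-3.5, -3.4, 14.0]
finger_gap: 0.0214
gripper_force: 25.3
```

Contact at the bench, at the expected height. Now release and go up.

```bash
python3 -m inch '[{"claw":15,"tx":0,"ty":0,"tz":-2,"spin":0},{"claw":50,"tx":0,"ty":0,"tz":-2,"spin":0},{"claw":50,"tx":0,"ty":0,"tz":-2,"spin":0},{"claw":50,"tx":0,"ty":0,"tz":-2,"spin":0}]' 
python3 -m inch '[{"claw":50,"tx":0,"ty":0,"tz":-15,"spin":0},{"claw":50,"tx":0,"ty":0,"tz":-50,"spin":0},{"claw":50,"tx":0,"ty":0,"tz":-90,"spin":0},{"claw":0,"tx":0,"ty":0,"tz":-90,"spin":0}]'
python3 - <<'E'
from h import *
K=np.array([.5025,.1815]);e=np.array([-.0593,-.9982])
T=grab("top")
c=blob(T,(160,240,190,290),lambda h,s,v:(s>150)&(h<20));print(cv2.boundingRect(c))
# far-side base ends -> nest origin
g=cv2.cvtColor(T["frame"],cv2.COLOR_RGB2GRAY)
r=rect(T,blob(T,(200,240,305,305),lambda h,s,v:(v<110),3),.012);print(r)
c=blob(T,(220,240,300,305),lambda h,s,v:(s>90)&((h<15)|(h>165))&(v<140),3);print("board",rect(T,c,.039))
p=K-.160*e;togo(*p,.070,-3.4)
cv2.imwrite("pics/c4.png",cv2.resize(T["frame"][220:420,100:340],(720,600))[:,:,::-1])
E
```

```text
time: 6.15
position: [0.3887, 0.3684, 0.0354]
orientation: [[0.059, 0.998, -0.0], [0.998, -0.059, -0.0], [-0.0, -0.0, -1.0]]
wrist_force: [-0.6, -0.1, -0.1]
finger_gap: 0.0436
gripper_force: 0.0
time: 6.65
position: [0.3907, 0.3701, 0.1295]
orientation: [[0.059, 0.998, 0.005], [0.998, -0.059, 0.006], [0.007, 0.005, -1.0]]
wrist_force: [1.3, 0.2, -0.0]
finger_gap: 0.0456
gripper_force: 0.0
(169, 256, 15, 21)
(array([507.2, 208.1]), array([193.7, 123.6]), 89.1)
board (array([492.2, 207. ]), array([25. ,  4.1]), 80.4)
t 6.7 pos [0.3895 0.3692 0.1276] yang -3.4 GO [-20.9 123.8  57.8] spin 0.0 F [-0.5 -0.5 -1.1] gap 0.0422
```

View pics/c4.png

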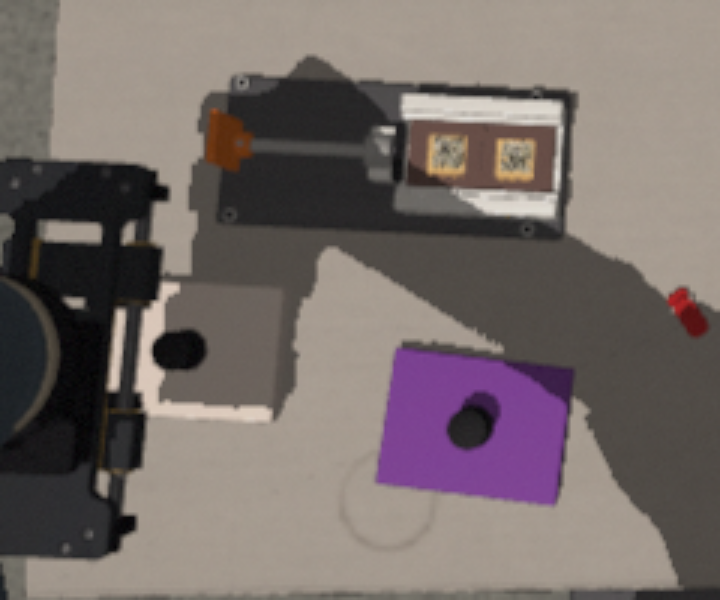

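The cover stands upright on the bench (crop (190,350)) and the board lies in the nest (480,158). The tab's rear top edge is at image column 169, so y ≈ 0.340. I'll come in behind it with the fingers closed.

```bash
python3 -m inch '[{"claw":0,"tx":20,"ty":50,"tz":0,"spin":0},{"claw":0,"tx":24,"ty":100,"tz":0,"spin":0},{"claw":0,"tx":24,"ty":125,"tz":0,"spin":0},{"claw":0,"tx":24,"ty":125,"tz":30,"spin":0},{"claw":0,"tx":24,"ty":125,"tz":58,"spin":0}]' 10
python3 -m inch '[{"claw":0,"tx":0,"ty":0,"tz":0,"spin":0},{"claw":0,"tx":-6,"ty":0,"tz":0,"spin":0},{"claw":0,"tx":-12,"ty":0,"tz":0,"spin":0},{"claw":0,"tx":-18,"ty":0,"tz":0,"spin":0}]'
python3 - <<'E'
from h import *
togo(.5118,.341,.070,-3.4)
T=grab("top")
for p in[(235.3,272),(285.7,272)]:print(onz(T,p,.039))
E
```

```text
time: 7.32
position: [0.5146, 0.3842, 0.0656]
orientation: [[0.059, 0.998, -0.001], [0.998, -0.059, -0.001], [-0.001, -0.001, -1.0]]
wrist_force: [-0.1, 0.5, -0.3]
finger_gap: 0.0012
gripper_force: 0.0
time: 7.82
position: [0.5143, 0.3666, 0.0686]
orientation: [[0.059, 0.998, 0.001], [0.998, -0.059, 0.001], [0.001, 0.001, -1.0]]
wrist_force: [0.0, -0.3, -0.6]
finger_gap: 0.0003
gripper_force: 0.0
t 7.83 pos [0.5143 0.3666 0.0686] yang -3.4 GO [-25.7  -1.   -1.4] spin 0.0 F [ 0.  -0.3 -0.6] gap 0.0003
[0.50398044 0.22977594 0.039     ]
[0.50256516 0.13541403 0.039     ]
```

```bash
python3 -m inch '[{"claw":0,"tx":-4,"ty":0,"tz":0,"spin":0},{"claw":0,"tx":-7,"ty":0,"tz":0,"spin":0},{"claw":0,"tx":-10,"ty":0,"tz":0,"spin":0}]'
python3 -m inch '[{"claw":0,"tx":-3,"ty":0,"tz":0,"spin":0},{"claw":0,"tx":-6,"ty":0,"tz":0,"spin":0}]'
python3 -m inch '[{"claw":0,"tx":-3,"ty":0,"tz":0,"spin":0},{"claw":0,"tx":-6,"ty":0,"tz":0,"spin":0}]'
```

```text
time: 8.25
position: [0.5132, 0.3569, 0.0676]
orientation: [[0.059, 0.998, 0.0], [0.998, -0.059, 0.0], [0.0, 0.0, -1.0]]
wrist_force: [0.4, 0.4, -1.3]
finger_gap: 0.0006
gripper_force: 0.0
time: 8.5
position: [0.5129, 0.3519, 0.0676]
orientation: [[0.058, 0.998, 0.001], [0.998, -0.058, 0.002], [0.002, 0.0, -1.0]]
wrist_force: [0.3, 2.2, -1.5]
finger_gap: 0.0001
gripper_force: 1.2
time: 8.75
position: [0.5125, 0.3462, 0.0676]
orientation: [[0.058, 0.998, 0.001], [0.998, -0.058, 0.002], [0.002, 0.001, -1.0]]
wrist_force: [0.6, 4.0, -2.6]
finger_gap: 0.0003
gripper_force: 2.2
```

Contact at y ≈ 0.352, so the stop should be near y ≈ 0.313. Pushing on.

```bash
python3 -m inch '[{"claw":0,"tx":-5,"ty":0,"tz":0,"spin":0},{"claw":0,"tx":-10,"ty":0,"tz":0,"spin":0},{"claw":0,"tx":-15,"ty":0,"tz":0,"spin":0},{"claw":0,"tx":-20,"ty":0,"tz":0,"spin":0},{"claw":0,"tx":-25,"ty":0,"tz":0,"spin":0}]'
python3 -m inch '[{"claw":0,"tx":-2,"ty":0,"tz":0,"spin":0},{"claw":0,"tx":-4,"ty":0,"tz":0,"spin":0}]'
python3 -m inch '[{"claw":0,"tx":-1,"ty":0,"tz":0,"spin":0},{"claw":0,"tx":-2,"ty":0,"tz":0,"spin":0}]'
```

```text
time: 9.38
position: [0.5109, 0.3207, 0.0677]
orientation: [[0.058, 0.998, 0.0], [0.998, -0.058, 0.002], [0.002, 0.0, -1.0]]
wrist_force: [-0.3, 6.1, -1.5]
finger_gap: 0.0006
gripper_force: 3.1
time: 9.62
position: [0.5107, 0.3168, 0.0676]
orientation: [[0.058, 0.998, 0.0], [0.998, -0.058, 0.002], [0.002, 0.0, -1.0]]
wrist_force: [-0.3, 6.8, -2.5]
finger_gap: 0.0005
gripper_force: 3.1
time: 9.88
position: [0.5106, 0.3149, 0.0677]
orientation: [[0.058, 0.998, 0.0], [0.998, -0.058, 0.002], [0.002, 0.0, -1.0]]
wrist_force: [-0.3, 6.0, -2.3]
finger_gap: 0.0007
gripper_force: 3.1
```

```bash
python3 -m inch '[{"claw":0,"tx":-1,"ty":0,"tz":0,"spin":0},{"claw":0,"tx":-2,"ty":0,"tz":0,"spin":0}]'
python3 -m inch '[{"claw":0,"tx":-1,"ty":0,"tz":0,"spin":0},{"claw":0,"tx":-1,"ty":0,"tz":0,"spin":0}]'
```

```text
time: 10.12
position: [0.5105, 0.3135, 0.0677]
orientation: [[0.058, 0.998, 0.001], [0.998, -0.058, 0.002], [0.002, 0.0, -1.0]]
wrist_force: [0.0, 8.5, -3.4]
finger_gap: 0.0004
gripper_force: 3.9
time: 10.38
position: [0.5105, 0.3134, 0.0678]
orientation: [[0.058, 0.998, 0.001], [0.998, -0.058, 0.004], [0.004, 0.001, -1.0]]
wrist_force: [1.8, 9.0, -4.5]
finger_gap: 0.0002
gripper_force: 4.3
```

```bash
python3 -m inch '[{"claw":0,"tx":-1,"ty":0,"tz":0,"spin":0},{"claw":0,"tx":-2,"ty":0,"tz":0,"spin":0},{"claw":0,"tx":-2,"ty":0,"tz":0,"spin":0}]'
```

```text
time: 10.75
position: [0.5104, 0.3132, 0.0678]
orientation: [[0.057, 0.998, 0.002], [0.998, -0.057, 0.006], [0.006, 0.002, -1.0]]
wrist_force: [1.3, 11.7, -4.6]
finger_gap: 0.0
gripper_force: 5.8
```

The tool stays at y = 0.313 while the force rises, after about 39–40 mm of travel, so this is the stop. I'll back off gently.

```bash
python3 -m inch '[{"claw":0,"tx":5,"ty":0,"tz":0,"spin":0},{"claw":0,"tx":16,"ty":0,"tz":0,"spin":0},{"claw":0,"tx":28,"ty":0,"tz":0,"spin":0},{"claw":0,"tx":45,"ty":0,"tz":0,"spin":0},{"claw":0,"tx":65,"ty":0,"tz":0,"spin":0}]'
python3 -m inch '[{"claw":30,"tx":0,"ty":0,"tz":-40,"spin":0},{"claw":70,"tx":0,"ty":0,"tz":-90,"spin":0},{"claw":70,"tx":0,"ty":0,"tz":-90,"spin":0}]'
python3 - <<'E'
from h import *
T=grab("top");S=grab("side")
togo(.5,.118,.13,-3.4)
a=T["frame"][230:310,160:320];b=S["frame"][230:360,280:420]
o=np.zeros((560,800,3),np.uint8);o[:240,:480]=cv2.resize(a,(480,240));o[250:510,:280]=cv2.resize(b,(280,260));cv2.imwrite("pics/c5.png",o[:520,:490,::-1])
E
```

```text
time: 11.38
position: [0.5146, 0.3739, 0.0674]
orientation: [[0.059, 0.998, -0.0], [0.998, -0.059, -0.002], [-0.002, 0.0, -1.0]]
wrist_force: [-0.7, 0.6, 0.9]
finger_gap: 0.0004
gripper_force: 0.0
time: 11.75
position: [0.517, 0.3757, 0.162]
orientation: [[0.059, 0.998, 0.007], [0.998, -0.059, 0.005], [0.005, 0.007, -1.0]]
wrist_force: [0.3, -0.1, -0.4]
finger_gap: 0.0226
gripper_force: 0.0
t 11.85 pos [0.5143 0.3741 0.1577] yang -3.4 GO [-256.5    0.7   27.8] spin 0.0 F [-0.8 -0.1 -0.4] gap 0.0309
```

View pics/c5.png

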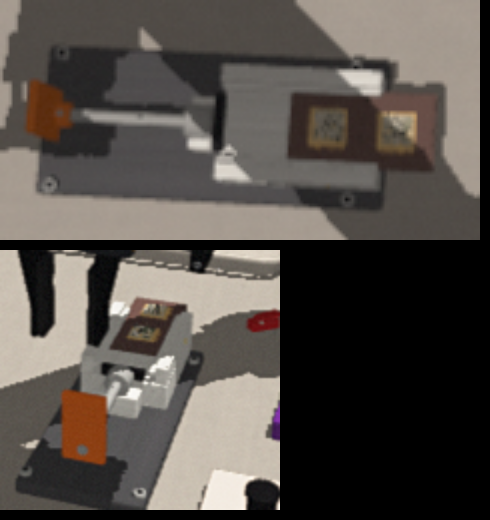

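The tab has sprung back and the board sticks out of the front, from crop column 383 to 435, which is about 35 mm. Measuring the grasp point.

```bash
python3 -m inch '[{"claw":70,"tx":-60,"ty":1,"tz":-5,"spin":0},{"claw":70,"tx":-120,"ty":1,"tz":-5,"spin":0},{"claw":70,"tx":-180,"ty":1,"tz":-5,"spin":0},{"claw":70,"tx":-235,"ty":1,"tz":0,"spin":0},{"claw":70,"tx":-262,"ty":1,"tz":20,"spin":0}]' 40
python3 - <<'E'
from h import *
import cv2
T=grab("top")
for p in[(305,274),(287.7,273.5),(297,262.5),(297,286.5)]:print(np.round(onz(T,p,.039),4))
p=onz(T,(297,274.4),.039);togo(p[0],.113,.041,-3.4)
E
```

```text
time: 12.48
position: [0.4994, 0.1087, 0.1368]
orientation: [[0.063, 0.998, -0.001], [0.998, -0.063, -0.001], [-0.001, -0.001, -1.0]]
wrist_force: [0.4, 0.3, -0.7]
finger_gap: 0.0691
gripper_force: 0.0
[0.4983 0.0993 0.039 ]
[0.4997 0.1317 0.039 ]
[0.5202 0.1141 0.039 ]
[0.4751 0.1144 0.039 ]
t 12.53 pos [0.4969 0.1052 0.134 ] yang -3.8 GO [ 8.4  0.9 92.9] spin -0.4 F [-0.2 -3.  -1.3] gap 0.0692
```

```bash
python3 -m inch '[{"claw":70,"tx":8,"ty":1,"tz":40,"spin":0},{"claw":70,"tx":8,"ty":1,"tz":75,"spin":0},{"claw":70,"tx":8,"ty":1,"tz":86,"spin":0},{"claw":70,"tx":8,"ty":1,"tz":86,"spin":0},{"claw":70,"tx":8,"ty":1,"tz":86,"spin":0}]' 40
python3 - <<'E'
from h import *
T=grab("top");S=grab("side")
togo(.4994,.113,.041,-3.4)
a=T["frame"][230:310,200:320];b=S["frame"][230:330,300:420]
cv2.imwrite("pics/c6.png",np.vstack([cv2.resize(a,(480,320)),cv2.resize(b,(480,400))])[:600,:,::-1])
E
```

```text
time: 13.15
position: [0.5022, 0.1206, 0.0525]
orientation: [[0.059, 0.998, 0.002], [0.998, -0.059, 0.001], [0.001, 0.002, -1.0]]
wrist_force: [-0.1, 0.0, 0.2]
finger_gap: 0.0701
gripper_force: 0.0
t 13.25 pos [0.5022 0.1206 0.0527] yang -3.4 GO [-7.8 -2.4 11.7] spin 0.0 F [ 0.6 -0.7 -0. ] gap 0.0701
```

View pics/c6.png

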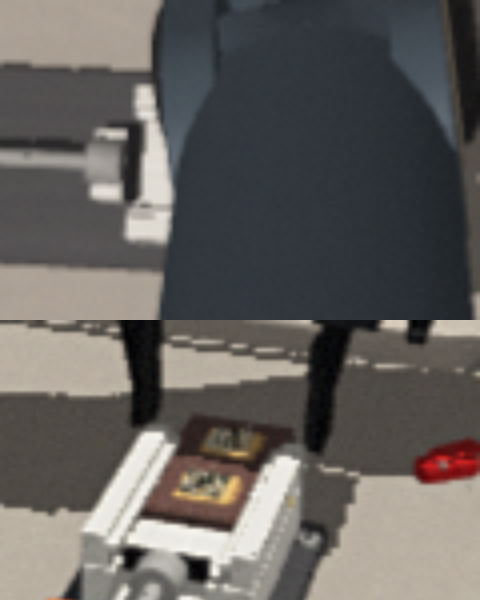

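The fingers stand either side of the protruding board, in front of the block. Last correction, then close.

```bash
python3 -m inch '[{"claw":70,"tx":-8,"ty":-2,"tz":0,"spin":0},{"claw":70,"tx":-8,"ty":-2,"tz":12,"spin":0},{"claw":70,"tx":-8,"ty":-2,"tz":12,"spin":0},{"claw":70,"tx":-8,"ty":-2,"tz":12,"spin":0},{"claw":44,"tx":-8,"ty":-2,"tz":12,"spin":0}]' 35
python3 -m inch '[{"claw":44,"tx":0,"ty":0,"tz":0,"spin":0},{"claw":44,"tx":0,"ty":0,"tz":0,"spin":0},{"claw":44,"tx":0,"ty":0,"tz":0,"spin":0},{"claw":44,"tx":0,"ty":0,"tz":0,"spin":0}]'
```

```text
time: 13.88
position: [0.499, 0.1126, 0.0396]
orientation: [[0.059, 0.998, 0.0], [0.998, -0.059, 0.0], [0.0, 0.0, -1.0]]
wrist_force: [0.1, 0.3, -0.3]
finger_gap: 0.0654
gripper_force: 0.0
time: 14.38
position: [0.4993, 0.1125, 0.0397]
orientation: [[0.059, 0.998, 0.001], [0.998, -0.059, 0.0], [0.0, 0.001, -1.0]]
wrist_force: [2.1, 0.0, -0.8]
finger_gap: 0.0483
gripper_force: 35.0
```

```bash
python3 -m inch '[{"claw":44,"tx":-5,"ty":0,"tz":0,"spin":0},{"claw":44,"tx":-15,"ty":0,"tz":0,"spin":0},{"claw":44,"tx":-28,"ty":0,"tz":0,"spin":0},{"claw":44,"tx":-42,"ty":0,"tz":0,"spin":0},{"claw":44,"tx":-57,"ty":0,"tz":0,"spin":0}]'
python3 -m inch '[{"claw":44,"tx":-14,"ty":0,"tz":0,"spin":0},{"claw":44,"tx":-26,"ty":0,"tz":0,"spin":0},{"claw":44,"tx":-30,"ty":0,"tz":0,"spin":0},{"claw":44,"tx":-30,"ty":0,"tz":-20,"spin":0},{"claw":44,"tx":-30,"ty":0,"tz":-40,"spin":0}]'
python3 - <<'E'
from h import *
T=grab("top");S=grab("side")
a=T["frame"][220:320,200:350];b=S["frame"][170:300,270:440]
cv2.imwrite("pics/c7.png",np.vstack([cv2.resize(a,(390,260)),cv2.resize(b,(390,298))])[:,:,::-1])
togo(.49,-.15,.08,0)
E
```

```text
time: 15.0
position: [0.4949, 0.0539, 0.0394]
orientation: [[0.059, 0.998, -0.001], [0.998, -0.059, -0.0], [-0.0, -0.001, -1.0]]
wrist_force: [0.0, -0.1, 0.6]
finger_gap: 0.048
gripper_force: 35.0
time: 15.62
position: [0.4935, 0.0258, 0.0797]
orientation: [[0.058, 0.998, -0.001], [0.998, -0.058, 0.0], [-0.0, -0.001, -1.0]]
wrist_force: [-0.5, 0.4, -1.3]
finger_gap: 0.0483
gripper_force: 34.9
t 15.72 pos [0.4953 0.026  0.0811] yang -3.3 GO [-176.     4.9    0.9] spin -3.3 F [ 0.4 -0.4 -0.2] gap 0.0482
```

View pics/c7.png

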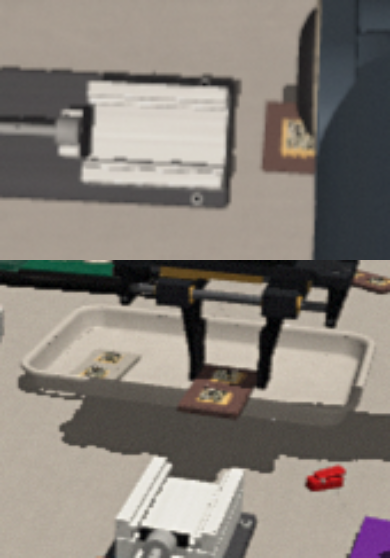

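The board hangs level in the gripper and is clear of the nest. Its centre is about 33 mm behind the TCP (+y), so the TCP target is (0.49, -0.185), still parallel to the pan.

```bash
python3 -m inch '[{"claw":44,"tx":-40,"ty":2,"tz":0,"spin":0},{"claw":44,"tx":-90,"ty":4,"tz":0,"spin":0},{"claw":44,"tx":-140,"ty":5,"tz":0,"spin":0},{"claw":44,"tx":-185,"ty":6,"tz":0,"spin":0},{"claw":44,"tx":-211,"ty":7,"tz":0,"spin":0}]'
python3 -m inch '[{"claw":44,"tx":0,"ty":0,"tz":15,"spin":0},{"claw":44,"tx":0,"ty":0,"tz":40,"spin":0},{"claw":44,"tx":0,"ty":0,"tz":58,"spin":0},{"claw":44,"tx":0,"ty":0,"tz":60,"spin":0},{"claw":44,"tx":0,"ty":0,"tz":60,"spin":0}]'
python3 -c "
from h import *
togo(.49,-.185,.0115,-3.3)"
```

```text
time: 16.35
position: [0.4875, -0.1878, 0.0787]
orientation: [[0.061, 0.998, -0.001], [0.998, -0.061, -0.0], [-0.0, -0.001, -1.0]]
wrist_force: [0.5, 1.1, 0.6]
finger_gap: 0.0486
gripper_force: 35.0
time: 16.98
position: [0.4886, -0.185, 0.0194]
orientation: [[0.058, 0.998, -0.0], [0.998, -0.058, 0.0], [0.0, -0.0, -1.0]]
wrist_force: [-0.5, -0.1, -0.5]
finger_gap: 0.0481
gripper_force: 35.0
t 16.98 pos [ 0.4886 -0.185   0.0194] yang -3.3 GO [0.1 1.4 7.9] spin -0.0 F [-0.5 -0.1 -0.5] gap 0.0481
```

```bash
python3 -m inch '[{"claw":44,"tx":0,"ty":0,"tz":3,"spin":0},{"claw":44,"tx":0,"ty":0,"tz":6,"spin":0},{"claw":44,"tx":0,"ty":0,"tz":8,"spin":0},{"claw":44,"tx":0,"ty":0,"tz":8,"spin":0}]'
python3 -m inch '[{"claw":44,"tx":0,"ty":0,"tz":1,"spin":0},{"claw":44,"tx":0,"ty":0,"tz":1,"spin":0}]'
```

```text
time: 17.48
position: [0.4883, -0.1854, 0.0114]
orientation: [[0.059, 0.998, -0.0], [0.998, -0.059, 0.0], [0.0, -0.0, -1.0]]
wrist_force: [-1.0, 0.3, -0.5]
finger_gap: 0.0483
gripper_force: 35.0
time: 17.73
position: [0.4884, -0.1854, 0.0105]
orientation: [[0.059, 0.998, -0.0], [0.998, -0.059, 0.0], [0.0, -0.0, -1.0]]
wrist_force: [-0.2, -0.6, -0.6]
finger_gap: 0.0481
gripper_force: 35.0
```

```bash
python3 -m inch '[{"claw":52,"tx":0,"ty":0,"tz":0,"spin":0},{"claw":62,"tx":0,"ty":0,"tz":0,"spin":0},{"claw":64,"tx":0,"ty":0,"tz":0,"spin":0},{"claw":64,"tx":0,"ty":0,"tz":0,"spin":0}]'
python3 -m inch '[{"claw":64,"tx":0,"ty":0,"tz":-15,"spin":0},{"claw":64,"tx":0,"ty":0,"tz":-60,"spin":0},{"claw":64,"tx":0,"ty":0,"tz":-120,"spin":0},{"claw":64,"tx":0,"ty":0,"tz":-160,"spin":0},{"claw":64,"tx":0,"ty":0,"tz":-160,"spin":0}]'
python3 -m inch '[{"claw":64,"tx":60,"ty":0,"tz":0,"spin":0},{"claw":64,"tx":120,"ty":0,"tz":0,"spin":0},{"claw":64,"tx":180,"ty":0,"tz":0,"spin":0},{"claw":64,"tx":240,"ty":0,"tz":0,"spin":0},{"claw":64,"tx":260,"ty":0,"tz":0,"spin":0}]'
python3 -m inch '[{"claw":64,"tx":40,"ty":0,"tz":0,"spin":0},{"claw":64,"tx":80,"ty":0,"tz":0,"spin":0},{"claw":64,"tx":80,"ty":0,"tz":0,"spin":0},{"claw":64,"tx":80,"ty":0,"tz":0,"spin":0}]'
python3 - <<'E'
from h import *
T=grab("top");S=grab("side")
o=np.hstack([cv2.resize(T["frame"],(400,300)),cv2.resize(S["frame"],(400,300))])
p=np.hstack([cv2.resize(T["frame"][155:345,375:505],(205,300)),cv2.resize(S["frame"][170:260,260:450],(595,300))])
cv2.imwrite("pics/c8.png",np.vstack([o,p])[:,:,::-1])
E
```

```text
time: 18.23
position: [0.4884, -0.1855, 0.0105]
orientation: [[0.059, 0.998, 0.0], [0.998, -0.059, 0.0], [0.0, 0.0, -1.0]]
wrist_force: [-0.1, 0.2, 0.2]
finger_gap: 0.0631
gripper_force: 0.0
time: 18.85
position: [0.4906, -0.1863, 0.1748]
orientation: [[0.059, 0.998, 0.009], [0.998, -0.059, -0.001], [-0.001, 0.009, -1.0]]
wrist_force: [0.4, 0.6, -0.5]
finger_gap: 0.064
gripper_force: 0.0
time: 19.48
position: [0.5026, 0.0785, 0.1698]
orientation: [[0.052, 0.999, -0.002], [0.999, -0.052, 0.001], [0.001, -0.002, -1.0]]
wrist_force: [0.7, -0.0, 0.3]
finger_gap: 0.064
gripper_force: 0.0
time: 19.98
position: [0.5077, 0.153, 0.1699]
orientation: [[0.059, 0.998, -0.001], [0.998, -0.059, -0.001], [-0.001, -0.001, -1.0]]
wrist_force: [0.3, 0.4, 0.5]
finger_gap: 0.0639
gripper_force: 0.0
```

View pics/c8.png

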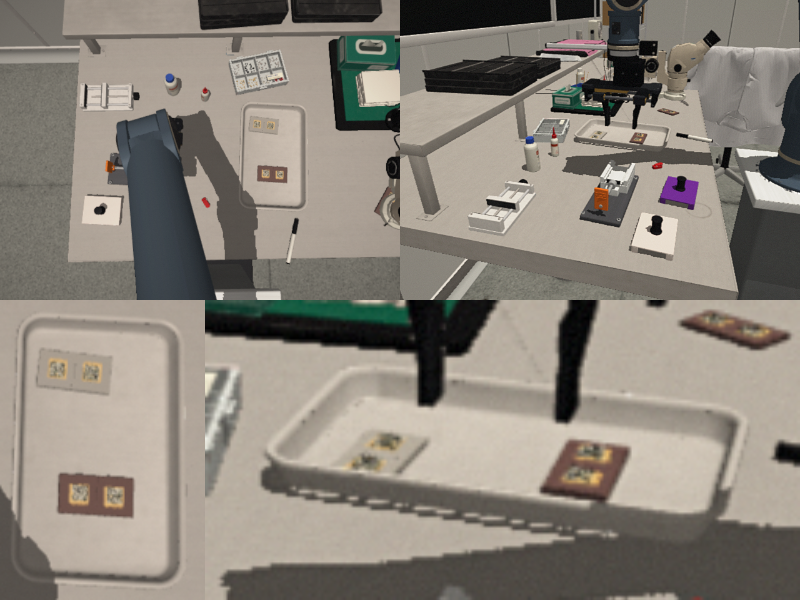

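The board lies flat in the free half of the pan (inset (95,495)) with its components up. The cover stands upright on the bench (103,210), the tab is back at rest, and the bystanders have not moved. Handing in.

```bash
python3 -c "
from rig import env
print(env.job_done())"
```

```text
the job is handed in; nothing more can be done
None
```

The job is handed in at about 20 s: cover upright on the bench, ejector pushed to its stop and sprung back, and the dark red board flat in the pan, component side up, beside the grey one. The hand-in returned no verdict.

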